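Clear the blank jig and set its clamp screw

ROBOT

A 6-joint arm with a two-finger parallel gripper is mounted at the origin on the work surface. World frame = base frame: x ahead of the robot, y to its left, z up, the work surface at z = 0. Lengths are in m, angles in rad, forces in N, time in s.
With the tool pointing down it reaches from about 0.35 to 0.775 m from the base axis. Payload 7.3 kg.
Tool frame: the origin (TCP) lies at the very end of the fingers, on their centre line; the grasp point (between the pads) lies 19 mm behind it (robot.tcp_to_grasp is the distance from the TCP to the grasp point, in m); z points along the fingers, y is the direction in which the jaws open and shut (so a half turn about z gives the same grasp; the last joint's range is limited). The gripper opens to 92 mm and grips with 3 to 60 N. Pads are 19 mm wide; open, the fingers measure 130 mm over their backs; the gripper's body (75 mm by 190 mm) begins 47 mm behind the grasp point.
Start: joints at [1.182, 0.342, 1.524, -0, 1.275, -0.146], TCP at [0.126, 0.51, 0.227] pointing down, gripper open.
Joint ranges: [-2.53, 2.53], [-0.77, 2.02], [0.04, 2.7], [-1, 4.14], [0.28, 2.66], [-3.11, 3.11]. Speed limits (rad/s): [2.57, 2.57, 3.14, 3.14, 3.14, 3.14].

INTERFACE

Orientations are given as [roll, pitch, yaw] about the fixed x, y, z axes, in that order (R = Rz(yaw) Ry(pitch) Rx(roll)).
In Python, from cell import robot gives the robot as it stands.
- The arm moves only by the tool arm_command, never from a script. Its argument "motion" is a list that holds one entry, the list of rows, each a list of 7 numbers: the turn, a rotation vector about the tool's x, y, z in units of 90 degrees (1.0 is 90 degrees), then the shift along the tool's x, y, z in units of 30 cm (1.0 is 30 cm), then the opening, from -1 (shut) to 1 (fully open). In form: [[[wx, wy, wz, tx, ty, tz, grip], ...]]. A call has 1 to 8 rows; each row is the pose to reach, as a shift and turn from the pose commanded when the call began, along the tool's axes at that moment; what a row does not reach only later rows make up. A row lasts 1/10 s, in which the tool goes at most 50 mm and 8.59 degrees, less where a joint would pass 70% of its speed; a pose out of reach is approached as far as the arm can. A call with a number of a shift or a turn outside -1 to 1 is refused whole. A call with a gripper value outside its range is refused whole. The fingers move at their own pace and stop on an object; "grip_force" is the grip in N (left out, the last holds). Time passes only in rows, so rows that repeat a pose let the fingers close. It gives the time, the measured TCP pose, the force and the opening at its end, in the units of the state.
- robot.observe(): the state, without advancing time (a new reading comes with each control period).
- robot.read_camera(name): name is "side" or "top"; returns a dict with "image" (400x640x3 uint8, red, green, blue), "z_map" (400x640 float32, m along the optical axis (not along the pixel's ray), 0 where there is no reading), "fov_y" (degrees; the focal length in pixels is half the picture's height over the tangent of half this angle, whatever the lens; pixels are square), "cx", "cy" (the principal point, pixels), "cam_to_world" (4x4, takes a point from camera to world coordinates). Camera axes: x right, y down, z forward; pixel columns grow to the right and rows downward; lengths in m; the calibration is good to about 2 mm. A picture is of the moment at which its call begins.
- robot.hand_in(): hands the job in, once; it reports no verdict.
The state is a dict: "time": time; "qpos": joint angles; "qvel": joint speeds; "joint_efforts": joint torques, N m; "tool_pos": TCP position; "tool_rot": TCP orientation; "contact_force": force on the tool from outside, world axes, zero at the start; "torque": the same for the moment, N m; "opening": finger opening in m.
Only numpy, scipy, OpenCV 4.12 (cv2) and the standard library are available. Lean on these libraries where they do the work, as an engineer would, in place of code of your own. Each camera call takes 0.05 s, during which the arm holds its last target.

TASK

Using the scraper block, not your fingers, sweep the three black offcuts off the jig's bed plate into the catch tray at its end, then stand the scraper back on the bench, clear of the jig. Then turn the clamp's winged thumbscrew clockwise until it seats, and back it off a quarter turn so the blank can just be slid; finish while still gripping the wing there, without letting go. Leave everything else on the bench where it is.

Things in the scene. Friction and masses are not known exactly. Their poses are not given: they have to be found in the camera images.
- jig: Fixed clamping jig, origin on the bench. Its x runs across it, y along it, z up. Bed plate: aluminium, top 30 mm above the bench, x -60 to +60, y -120 to +140. The clamp stands over its y 70 to 130, the catch tray lies beyond its y = -120 edge. The offcuts start between y = -90 and -15, within 45 mm of the line x = 0; from y = -120 to 50 nothing else is on the plate.
- plate_edge (a point): Middle of the bed plate's edge over the catch tray, on the plate's top: jig x 0, y -120, 30 mm above the bench. From here along the jig's -y lies the tray: open, steel, 150 wide (x), 90 long (to jig y -210), floor 4 mm above the bench, walls 22 mm high and 3 mm thick on its three outer sides, none towards the plate.
- beam_top (a point): Middle of the top of the clamp's beam, under the thumbscrew: jig x 0, y 100, 102 mm above the bench. The beam is 116 (jig x) x 26 (jig y) x 14 mm, on two posts 14 across at jig x -48 and +48. Below it a black round blank, 30 across, is held in a vee along the jig's y, from y 50 to 150, its top 76 mm above the bench.
- clamp_screw (a joint): Angle of the thumbscrew in rad, growing clockwise seen from above (tightening). It meets a hard stop, its seat, at 3.14; a quarter turn back from there is 1.57. It starts between 0.5 and 1.3. It stays where it is left (friction about 0.06 N m) and its height does not change as it turns.
- thumb_wing (a point): Point on the screw's axis (jig x 0, y 100), 134 mm above the bench, at which to grip the wing. The wing is an upright steel paddle 45 long x 10 thick, from 112 to 145 mm above the bench; pinch it over its thickness from above. Its long side lies along this point's x, which turns with the screw: along the jig's x at 0 and 3.14 (seated), along the jig's y at 1.57.
- scraper: Loose scraper block, about 0.13 kg, standing on its foot on the bench. Foot 110 (x) x 34 (y) x 24 high with a steel underside; on it an upright wooden grip 60 (x) x 18 (y), from 24 to 73 mm high. Origin: centre of its underside. It stands to the left or right of the jig, its x within about 0.4 rad of the world's x.
- chip0: Black wood offcut, a loose block 22 x 16 x 13 (x, y, z) lying on the jig's bed plate at the start. Origin: centre of its underside.
- chip1: Black wood offcut, a loose block 18 x 18 x 12 (x, y, z) lying on the jig's bed plate at the start. Origin: centre of its underside.
- chip2: Black wood offcut, a loose block 24 x 14 x 14 (x, y, z) lying on the jig's bed plate at the start. Origin: centre of its underside.
- blank: Stepped black turned piece standing on end, 110 high, 56 across below and 36 above (mm). Bystander, loose. Origin: centre of its underside.
- collar: Short black tube standing on end, 48 across, 35 high (mm). Bystander, loose. Origin: centre of its underside.
- oil: Small amber oil bottle, 44 across, 110 high (mm). Bystander, loose. Origin: centre of its underside.
- mug: White mug, 76 across, 85 high, handle on its +y side (mm). Bystander, loose. Origin: centre of its underside.
- pegstrip: Wooden strip 35 x 150 x 20 carrying five upright pegs, 70 high over all, long along its y (mm). Bystander, loose. Origin: centre of its underside.
- stockbox: Open cardboard box 120 x 160 x 50 high with some dowels in it (mm). Bystander, loose. Origin: centre of its underside.
There are look-alikes about, which are no part of the job. What is shaped like the scraper but blue, purple or red is not meant.

How it is judged:
By the outcome, as a careful person would: the job done as asked, in the order asked, and still so for the second after the job is handed in, while the arm keeps its last pose, push and grip.
It also fails if it takes over 72 s, if anything falls off the work surface, if the arm or the gripper's body presses on something with over 40 N, if the wrist force passes 120 N, or if a joint passes its speed limit or range.

## Working session

There is one attempt and no reset: what is moved stays moved. The work goes in short steps, Python scripts to look and compute and a tool call to move; the robot and the scene stay as the last step left them, time stands still between calls to the robot, and variables do not carry over. Pictures are saved under pics/ and viewed, and the job is handed in when it is done.

Besides the shell and the picture viewer there is one more tool, called after ">>>" as a command line: name --argument value ..., lists and objects as JSON in quotes. arm_command: Moves the arm, as the interface text tells. Its arguments: {"type":"object","properties":{"motion":{"type":"array"},"grip_force":{"type":"number"}},"required":["motion"]}

```bash
ls; mkdir -p pics; cat > h.py <<'E'
import numpy as np, cv2, pickle
from cell import robot
def grab(n,tag):
    d=robot.read_camera(n); cv2.imwrite(f'pics/{tag}.png',d['image'][:,:,::-1]); pickle.dump(d,open(f'pics/{tag}.pkl','wb')); return d
def f(d): return 200/np.tan(np.radians(d['fov_y']/2))
def pt(d,u,v,h):
    T=np.array(d['cam_to_world']); r=T[:3,:3]@np.array([(u-d['cx'])/f(d),(v-d['cy'])/f(d),1.]); c=T[:3,3]
    return c+r*(h-c[2])/r[2]
def cloud(d):
    z=d['z_map']; v,u=np.mgrid[:z.shape[0],:z.shape[1]]
    P=np.stack([(u-d['cx'])/f(d)*z,(v-d['cy'])/f(d)*z,z],-1); T=np.array(d['cam_to_world'])
    W=P@T[:3,:3].T+T[:3,3]; W[z==0]=np.nan; return W
E
python3 - <<'E'
from h import *
np.set_printoptions(precision=3,suppress=True)
for n in('top','side'):
    d=grab(n,n+'0'); print(n,d['fov_y'],d['cx'],d['cy'],np.array(d['cam_to_world']))
print(robot.observe()); print([x for x in dir(robot) if x[0]!='_'])
E
```

```text
pics
top 50.533468905543025 325.71399630423946 201.84969333008502 [[-0.015 -0.987  0.163  0.338]
 [-1.     0.017  0.011 -0.057]
 [-0.013 -0.163 -0.987  1.167]
 [ 0.     0.     0.     1.   ]]
side 54.897610411561374 312.8196038829429 200.52901804909 [[-0.969 -0.177  0.172  0.36 ]
 [-0.247  0.681 -0.69   0.637]
 [ 0.005 -0.711 -0.703  0.829]
 [ 0.     0.     0.     1.   ]]
{'time': 0.1, 'qpos': array([ 1.182,  0.343,  1.525,  0.   ,  1.275, -0.146]), 'qvel': array([-0.001, -0.   , -0.003,  0.002,  0.003, -0.   ]), 'joint_efforts': array([  0.002, -43.199, -24.47 ,   0.072,   0.053,  -0.   ]), 'tool_pos': array([0.126, 0.509, 0.226]), 'tool_rot': array([-3.14 , -0.   ,  2.899]), 'contact_force': array([-0.683,  0.034, -1.062]), 'torque': array([ 0.032, -0.   , -0.03 ]), 'opening': 0.09153137967075886}
['IKError', 'hand_in', 'observe', 'read_camera', 'tcp_to_grasp']
```

View pics/top0.png

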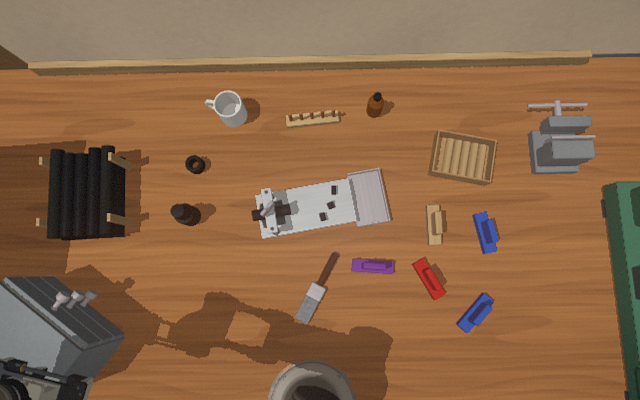

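View pics/side0.png

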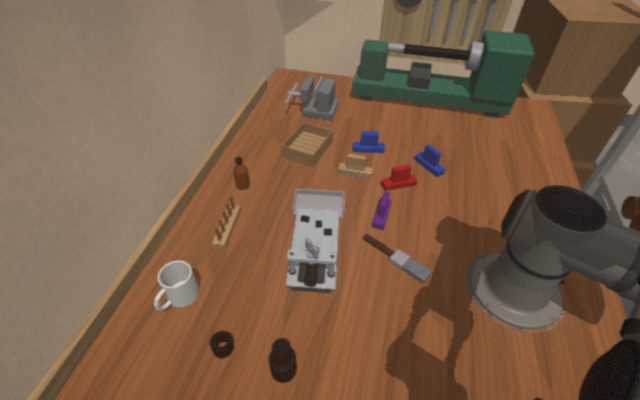

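```bash
python3 - <<'E'
from h import *
np.set_printoptions(precision=4,suppress=True)
d=pickle.load(open('pics/top0.pkl','rb')); im=d['image']
c=cv2.resize(im[160:250,240:460],None,fx=3.6,fy=3.6,interpolation=cv2.INTER_CUBIC); cv2.imwrite('pics/topc.png',c[:,:,::-1])
s=pickle.load(open('pics/side0.pkl','rb'))
c=cv2.resize(s['image'][140:300,270:420],None,fx=3.6,fy=3.6,interpolation=cv2.INTER_CUBIC); cv2.imwrite('pics/sidec.png',c[:,:,::-1])
for d in(d,s):
    W=cloud(d); z=W[...,2]; print(np.isnan(z).mean())
    hsv=cv2.cvtColor(d['image'],cv2.COLOR_RGB2HSV)
    if d is not s:
        for u,v in((434,225),(430,225),(438,212),(438,240),(400,300),(320,190),(333,190),(322,216),(331,205),(368,195),(273,209),(265,197),(258,215)): print(u,v,W[v,u],hsv[v,u])
E
```

```text
0.0039140625
434 225 [ 0.4543 -0.3277  0.0595] [ 15 116 117]
430 225 [ 0.4585 -0.3263  0.0208] [ 17 106 190]
438 212 [ 0.4864 -0.3364  0.074 ] [ 17 105 175]
438 240 [ 0.4178 -0.3461  0.0186] [ 18 104 189]
400 300 [ 0.2602 -0.2398  0.001 ] [ 13 148 164]
320 190 [ 0.5591 -0.0298  0.0269] [ 30   4 185]
333 190 [ 0.5547 -0.0653  0.0466] [12 51 65]
322 216 [ 0.4853 -0.0346  0.0416] [ 9 57 71]
331 205 [ 0.5143 -0.0592  0.0437] [ 2 49 68]
368 195 [ 0.5474 -0.163   0.002 ] [  3  15 173]
273 209 [0.4972 0.0884 0.1034] [  7  19 121]
265 197 [0.529  0.1095 0.1006] [ 20   4 189]
258 215 [0.4859 0.1309 0.0778] [10 59 65]
0.00388671875
```

View pics/topc.png

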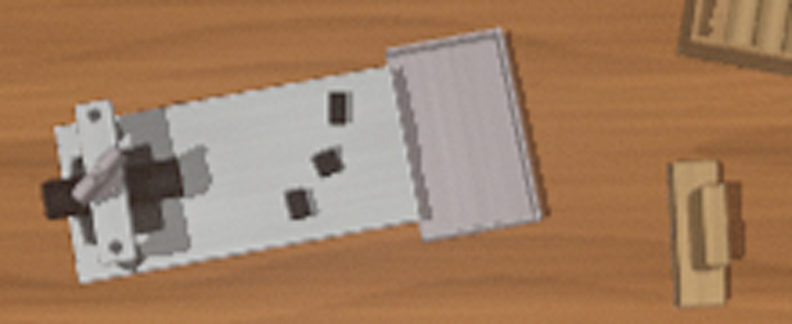

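View pics/sidec.png

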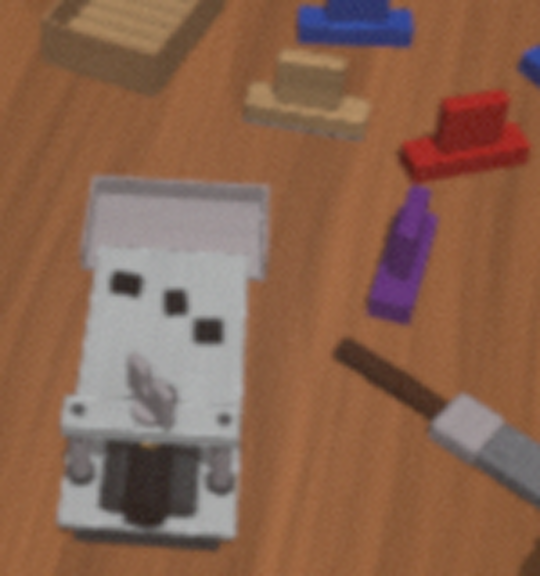

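```bash
cat > m.py <<'E'
from h import *
np.set_printoptions(precision=4,suppress=True)
def rect(P):
    (c,(w,h),a)=cv2.minAreaRect((P*1000).astype(np.float32)); b=cv2.boxPoints((c,(w,h),a)); e=b[1]-b[0]; g=b[2]-b[1]
    L=e if np.hypot(*e)>np.hypot(*g) else g
    return np.array(c),sorted((w,h)),np.degrees(np.arctan2(L[1],L[0]))%180
if __name__=='__main__':
  for n in('top0','side0'):
    d=pickle.load(open(f'pics/{n}.pkl','rb')); W=cloud(d); z=W[...,2]; x=W[...,0];y=W[...,1]
    hsv=cv2.cvtColor(d['image'],cv2.COLOR_RGB2HSV)
    jig=(x>.38)&(x<.66)&(y>-.26)&(y<.2)
    def comp(m,k=0):
        m=m.astype(np.uint8); nn,l,st,ce=cv2.connectedComponentsWithStats(m); i=1+np.argsort(-st[1:,4])[k]; return l==i
    def cast(m,h): 
        v,u=np.nonzero(m); return np.array([pt(d,a,b,h)[:2] for a,b in zip(u,v)])
    S=hsv[...,1];V=hsv[...,2]
    m=comp(jig&(S<40)&(V>70)&(z>.02)&(z<.04)); print(n,'plate',rect(cast(m,.03)),z[m].mean())
    m=comp(jig&(z>.09)&(z<.112)&(S<60)); print('beam',rect(cast(m,.102)),np.median(z[m]))
    m=comp(jig&(z>.115)&(z<.16)); print('wing',rect(W[m][:,:2]),z[m].max(),m.sum()); wp=W[m&(z>.138)][:,:2]; print('wingtop',len(wp),rect(wp),np.median(z[m&(z>.138)]))
    ch=jig&(V<100)&(z>.035)&(z<.055)&(y<0.01)
    nn,l,st,ce=cv2.connectedComponentsWithStats(ch.astype(np.uint8))
    for i in range(1,nn):
        if st[i,4]>20: print('chip',rect(cast(l==i,.043)),np.median(z[l==i]))
    sc=(x>.36)&(x<.56)&(y>-.40)&(y<-.27)
    m=comp(sc&(z>.013)&(z<.035)&(S<125)); print('foot',rect(cast(m,.024)),np.median(z[m]))
    m=comp(sc&(z>.065)&(S<140)); print('grip',rect(cast(m,.073)),np.median(z[m]))
    m=comp(sc&(z>.013)); print('all',rect(W[m][:,:2]))
E
python3 m.py
```

```text
top0 plate (array([510.7031,  10.9727]), [119.2559814453125, 258.9689025878906], np.float32(99.606476)) 0.02967933128075799
beam (array([470.8388,  95.0317]), [26.563779830932617, 65.485107421875], np.float32(9.61977)) 0.101439681933574
wing (array([495.9185,  99.96  ]), [10.913329124450684, 42.427589416503906], np.float32(139.22467)) 0.14810693298557287 103
wingtop 65 (array([496.0583,  99.8394]), [10.913329124450684, 42.05817413330078], np.float32(139.2247)) 0.14322839240857066
chip (array([556.7196, -66.6934]), [8.111687660217285, 19.252931594848633], np.float32(178.99704)) 0.043729850652318714
chip (array([515.8234, -57.9067]), [15.648119926452637, 15.807405471801758], np.float32(25.370861)) 0.0417703560572229
chip (array([483.7573, -35.9665]), [13.371740341186523, 18.88041877746582], np.float32(179.26384)) 0.04242482709191564
foot (array([ 459.8192, -333.9385]), [34.74473190307617, 106.06614685058594], np.float32(179.51006)) 0.020856246730859285
grip (array([ 460.6108, -334.8963]), [18.563570022583008, 57.47697448730469], np.float32(0.1487606)) 0.07164327515822255
all (array([ 4
[... 573 characters left out ...]
5387
chip (array([557.3111, -59.9681]), [18.820711135864258, 19.529296875], np.float32(14.529051)) 0.04276444708806071
chip (array([515.2725, -51.6402]), [13.745596885681152, 18.472774505615234], np.float32(103.94351)) 0.04114141995832021
chip (array([485.09  , -29.7068]), [17.65829086303711, 19.2217960357666], np.float32(14.506708)) 0.04227981048937168
foot (array([ 461.614 , -327.2126]), [45.22731018066406, 108.57208251953125], np.float32(0.010564729)) 0.02209136130725997
grip (array([ 461.9664, -328.5077]), [29.39990997314453, 59.33103561401367], np.float32(0.35701054)) 0.07245881441926205
all (array([ 462.7113, -334.0058]), [38.272552490234375, 109.8705825805664], np.float32(0.23833533))
```

```bash
cat > go.py <<'E'
import sys
from h import *
from scipy.spatial.transform import Rotation as R
np.set_printoptions(precision=4,suppress=True)
def plan(wps):
    o=robot.observe(); p=np.array(o['tool_pos']); A=R.from_euler('xyz',o['tool_rot'])
    print('now',p,np.degrees(o['tool_rot']),'q',o['qpos'],'op',o['opening'],'F',o['contact_force'],'t',o['time'])
    for x,y,z,yaw in wps:
        B=R.from_euler('xyz',[np.pi,0,np.radians(yaw)])
        print((x,y,z,yaw),'->',np.round((A.inv()*B).as_rotvec()/(np.pi/2),3),np.round(A.inv().apply(np.array([x,y,z])-p)/.3,4))
JO=np.array([.5124,.0011]); JA=np.radians(9.65)
def jig(x,y): return JO+x*np.array([np.cos(JA),np.sin(JA)])+y*np.array([-np.sin(JA),np.cos(JA)])
if __name__=='__main__': plan(eval(sys.argv[1]))
E
python3 go.py "[(.25,.4,.227,150),(.42,.25,.227,130)]"; python3 -c "
from h import *
d=pickle.load(open('pics/side0.pkl','rb'));W=cloud(d)
import numpy as np
z=W[...,2]; x=W[...,0];y=W[...,1]
m=(x>.3)&(x<.7)&(y>-.55)&(y<.4)
print(np.nanmax(z[m]))"
```

```text
now [0.1261 0.5093 0.2261] [-179.9265   -0.011   166.0903] q [ 1.182   0.3426  1.5249  0.      1.2754 -0.146 ] op 0.09153137967075886 F [-0.6832  0.0343 -1.0625] t 0.1
(0.25, 0.4, 0.227, 150) -> [-0.001 -0.     0.179] [-0.4886 -0.2543 -0.0026]
(0.42, 0.25, 0.227, 130) -> [-0.001  0.     0.401] [-1.1588 -0.6034 -0.0023]
0.14771353287005518
```

>>> arm_command --motion '[[[0,0,0.05,-0.1,-0.045,0,1],[0,0,0.1,-0.2,-0.09,0,1],[0,0,0.18,-0.35,-0.16,0,1],[0,0,0.26,-0.5,-0.23,0,1],[0,0,0.34,-0.65,-0.3,0,1],[0,0,0.42,-0.8,-0.37,0,1],[0,0,0.47,-0.92,-0.42,0,1],[0,0,0.5,-0.97,-0.447,0,1]]]'

```text
time: 0.9
tool_pos: [0.3788, 0.3072, 0.2264]
tool_rot: [-3.141, 0.001, 2.107]
contact_force: [-0.6, 0.5, 0.1]
opening: 0.0917
```

```bash
python3 go.py "[(.46,.02,.22,95),(.4615,-.25,.2,90)]"
```

```text
now [0.3788 0.3072 0.2264] [-179.9943    0.0378  120.7414] q [ 0.5246  0.2743  1.6227 -0.0007  1.2446 -0.0117] op 0.09170371859763507 F [-0.5696  0.5424  0.1105] t 0.9
(0.46, 0.02, 0.22, 95) -> [0.    0.    0.286] [-0.9613 -0.2569  0.022 ]
(0.4615, -0.25, 0.2, 90) -> [0.    0.    0.342] [-1.7373 -0.7126  0.0892]
```

>>> arm_command --motion '[[[0,0,0.05,-0.1,-0.03,0,1],[0,0,0.1,-0.25,-0.07,0,1],[0,0,0.15,-0.4,-0.11,0,1],[0,0,0.2,-0.55,-0.15,0,1],[0,0,0.25,-0.7,-0.19,0,1],[0,0,0.29,-0.83,-0.22,0,1],[0,0,0.32,-0.93,-0.25,0,1],[0,0,0.34,-0.96,-0.26,0,1]]]'

```text
time: 1.7
tool_pos: [0.4588, 0.02, 0.2264]
tool_rot: [-3.141, 0.0, 1.574]
contact_force: [0.0, 0.5, 0.0]
opening: 0.0917
```

```bash
python3 go.py "[(.4615,-.27,.17,90),(.4615,-.335,.15,90)]"
```

```text
now [0.4588 0.02   0.2264] [-179.9751    0.022    90.1982] q [-0.1232  0.2221  1.6939 -0.0005  1.2259 -0.1265] op 0.09170938231347128 F [0.006  0.5094 0.0498] t 1.7
(0.4615, -0.27, 0.17, 90) -> [-0.     0.     0.002] [-0.9667  0.0058  0.1883]
(0.4615, -0.335, 0.15, 90) -> [-0.     0.     0.002] [-1.1833  0.0051  0.255 ]
```

>>> arm_command --motion '[[[0,0,0,-0.08,0,0,1],[0,0,0,-0.22,0,0.02,1],[0,0,0,-0.38,0,0.05,1],[0,0,0,-0.54,0.003,0.08,1],[0,0,0,-0.7,0.005,0.12,1],[0,0,0,-0.84,0.006,0.15,1],[0,0,0,-0.94,0.006,0.17,1],[0,0,0.002,-1.0,0.006,0.19,1]]]'

```text
time: 2.5
tool_pos: [0.4626, -0.2787, 0.1689]
tool_rot: [-3.141, -0.001, 1.575]
contact_force: [0.4, 0.3, -0.7]
opening: 0.0917
```

```bash
python3 go.py "[(.4615,-.335,.12,90),(.4615,-.335,.034,90)]"; python3 -c "
from h import *
grab('side','s1');grab('top','t1')
d=pickle.load(open('pics/s1.pkl','rb'))
a=cv2.resize(d['image'][60:260,280:520],None,fx=3,fy=3);cv2.imwrite('pics/s1c.png',a[:,:,::-1])"
```

```text
now [ 0.4626 -0.2787  0.1689] [-179.975    -0.0387   90.2225] q [-0.6843  0.4223  1.5697  0.0003  1.1503 -0.6883] op 0.0917312186102762 F [ 0.3762  0.3217 -0.6887] t 2.5
(0.4615, -0.335, 0.12, 90) -> [-0.    -0.     0.002] [-0.1878 -0.0044  0.1628]
(0.4615, -0.335, 0.034, 90) -> [-0.    -0.     0.002] [-0.188  -0.0043  0.4495]
```

View pics/s1c.png

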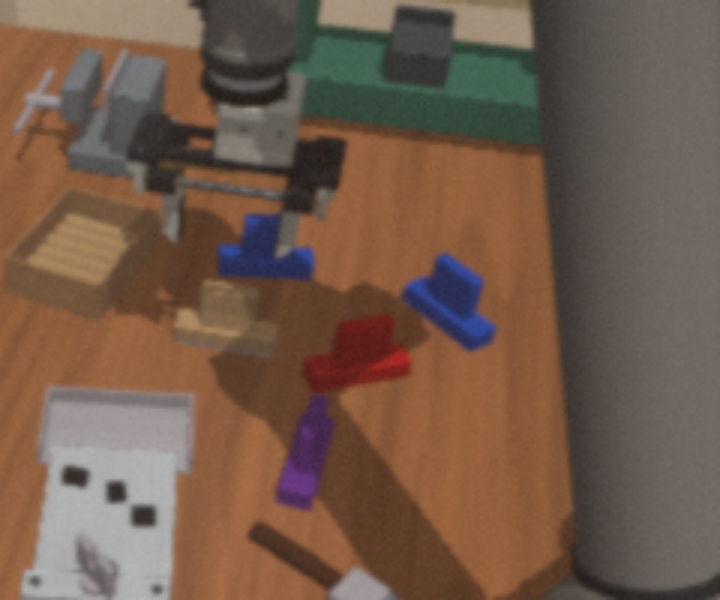

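>>> arm_command --motion '[[[0,0,0,-0.08,0,0.05,1],[0,0,0.002,-0.16,-0.003,0.13,1],[0,0,0.002,-0.188,-0.004,0.22,1],[0,0,0.002,-0.188,-0.004,0.31,1],[0,0,0.002,-0.188,-0.004,0.38,1],[0,0,0.002,-0.188,-0.004,0.43,1],[0,0,0.002,-0.188,-0.004,0.45,1],[0,0,0.002,-0.188,-0.004,0.45,1]]]'

```text
time: 3.4
tool_pos: [0.462, -0.3322, 0.0344]
tool_rot: [-3.141, -0.001, 1.574]
contact_force: [-0.1, 0.3, -0.4]
opening: 0.0918
```

```bash
python3 go.py "[(.4615,-.335,.034,90)]"; python3 -c "
from h import *
grab('side','s2')
d=pickle.load(open('pics/s2.pkl','rb'))
a=cv2.resize(d['image'][120:200,310:400],None,fx=6,fy=6);cv2.imwrite('pics/s2c.png',a[:,:,::-1])"
```

```text
now [ 0.462  -0.3322  0.0344] [-179.9498   -0.0754   90.203 ] q [-0.7582  0.637   1.6233  0.0004  0.8829 -0.762 ] op 0.09176919227988108 F [-0.1469  0.2511 -0.3912] t 3.4
(0.4615, -0.335, 0.034, 90) -> [-0.001 -0.001  0.002] [-0.0093 -0.0018  0.0014]
```

View pics/s2c.png

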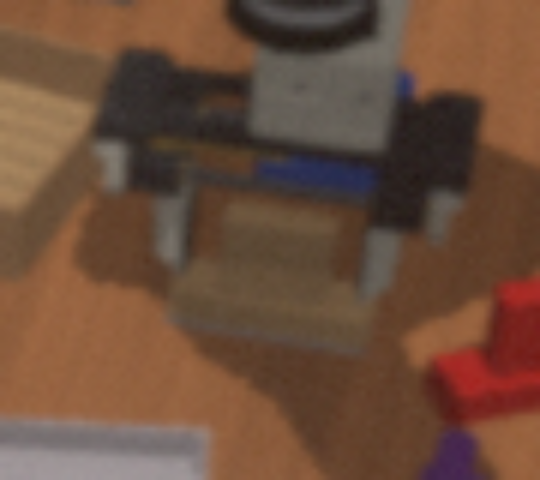

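>>> arm_command --motion '[[[0,0,0,-0.008,0,0,1],[0,0,0,-0.008,0,0,0],[0,0,0,-0.008,0,0,0],[0,0,0,-0.008,0,0,0],[0,0,0,-0.008,0,0,0],[0,0,0,-0.008,0,0,0],[0,0,0,-0.008,0,0,0],[0,0,0,-0.008,0,0,0]]]' --grip_force 25

```text
time: 4.25
tool_pos: [0.4618, -0.3362, 0.0348]
tool_rot: [3.142, -0.0, 1.573]
contact_force: [-0.2, 0.1, 1.4]
opening: 0.06
```

>>> arm_command --motion '[[[0,0,0,0,0,-0.03,0],[0,0,0,0,0,-0.1,0],[0,0,0,0.04,0,-0.2,0],[0,0,-0.02,0.14,0.02,-0.27,0],[0,0,-0.04,0.28,0.04,-0.3,0],[0,0,-0.06,0.42,0.06,-0.3,0],[0,0,-0.08,0.55,0.08,-0.3,0],[0,0,-0.105,0.6,0.09,-0.3,0]]]'

```text
time: 5.05
tool_pos: [0.4883, -0.1528, 0.1252]
tool_rot: [-3.141, -0.001, 1.742]
contact_force: [-0.2, -0.3, -1.7]
opening: 0.06
```

```bash
python3 -c "
from go import *
a=jig(0,14); plan([(a[0],a[1],.12,99.65)])"
```

```text
now [ 0.4883 -0.1528  0.1252] [-179.9935   -0.0625   99.814 ] q [-0.4538  0.4254  1.7043  0.001   1.0127 -0.6256] op 0.059985835042701344 F [-0.2454 -0.2854 -1.6779] t 5.05
(np.float64(-1.8344077775658403), np.float64(13.803001798489818), 0.12, 99.65) -> [-0.    -0.001  0.002] [47.1584  0.3004  0.0689]
```

```bash
python3 -c "
from go import *
a=jig(0,.014); plan([(a[0],a[1],.12,99.65),(a[0],a[1],.0665,99.65)])"
```

```text
now [ 0.4883 -0.1528  0.1252] [-179.9935   -0.0625   99.814 ] q [-0.4538  0.4254  1.7043  0.001   1.0127 -0.6256] op 0.059985835042701344 F [-0.2454 -0.2854 -1.6779] t 5.05
(np.float64(0.5100531922224342), np.float64(0.01490190179848982), 0.12, 99.65) -> [-0.    -0.001  0.002] [0.5386 0.1669 0.018 ]
(np.float64(0.5100531922224342), np.float64(0.01490190179848982), 0.0665, 99.65) -> [-0.    -0.001  0.002] [0.5384 0.1669 0.1963]
```

>>> arm_command --motion '[[[0,0,0,0.07,0.02,0,0],[0,0,0,0.18,0.055,0,0],[0,0,0,0.32,0.1,0,0],[0,0,0,0.45,0.14,0,0],[0,0,0.002,0.52,0.16,0.01,0],[0,0,0.002,0.538,0.167,0.05,0],[0,0,0.002,0.538,0.167,0.11,0],[0,0,0.002,0.538,0.167,0.14,0]]]'

```text
time: 5.85
tool_pos: [0.5102, 0.0108, 0.0811]
tool_rot: [-3.139, -0.0, 1.735]
contact_force: [-1.0, -0.6, -1.9]
opening: 0.0599
```

```bash
python3 -c "
from go import *
a=jig(0,.014); plan([(a[0],a[1],.0665,99.65)])
a=jig(0,-.14); plan([(a[0],a[1],.0665,99.65)])
grab('side','s3');grab('top','t3')
d=pickle.load(open('pics/s3.pkl','rb'))
a=cv2.resize(d['image'][130:310,250:410],None,fx=3.3,fy=3.3);cv2.imwrite('pics/s3c.png',a[:,:,::-1])"
```

```text
now [0.5102 0.0108 0.0811] [-179.8767   -0.0193   99.4169] q [-0.1289  0.4849  1.7534 -0.0004  0.9054 -0.293 ] op 0.059887696840866866 F [-0.9761 -0.6496 -1.9117] t 5.85
(np.float64(0.5100531922224342), np.float64(0.01490190179848982), 0.0665, 99.65) -> [-0.001 -0.    -0.003] [0.0135 0.0018 0.0488]
now [0.5102 0.0108 0.0811] [-179.8767   -0.0193   99.4169] q [-0.1289  0.4849  1.7534 -0.0004  0.9054 -0.293 ] op 0.059887696840866866 F [-0.9761 -0.6496 -1.9117] t 5.85
(np.float64(0.5358680777756584), np.float64(-0.1369190179848982), 0.0665, 99.65) -> [-0.001 -0.    -0.003] [-0.4998  0.0039  0.0486]
```

View pics/s3c.png

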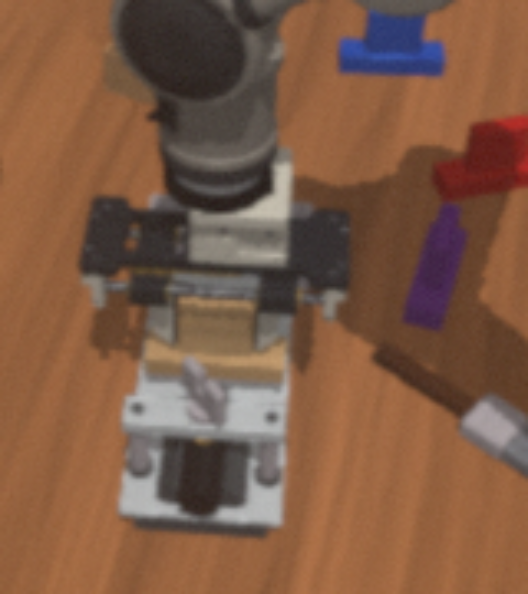

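View pics/t3.png

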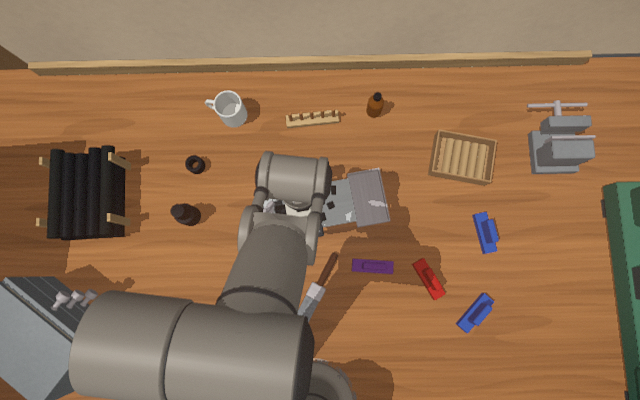

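>>> arm_command --motion '[[[0,0,0,0.01,0.002,0.02,0],[0,0,-0.003,0.014,0.002,0.035,0],[0,0,-0.003,0.014,0.002,0.042,0],[0,0,-0.003,0.014,0.002,0.046,0],[0,0,-0.003,0.014,0.002,0.047,0],[0,0,-0.003,0.014,0.002,0.047,0]]]'

```text
time: 6.55
tool_pos: [0.511, 0.0156, 0.0688]
tool_rot: [3.141, 0.0, 1.74]
contact_force: [0.2, -0.1, -2.4]
opening: 0.0595
```

```bash
python3 -c "
from go import *
a=jig(0,-.14); plan([(a[0],a[1],.066,99.65)])"
```

```text
now [0.511  0.0156 0.0688] [179.9787   0.0009  99.6682] q [-0.1196  0.5035  1.7646  0.0001  0.8731 -0.2884] op 0.059495859011463696 F [ 0.1738 -0.1238 -2.4171] t 6.55
(np.float64(0.5358680777756584), np.float64(-0.1369190179848982), 0.066, 99.65) -> [0. 0. 0.] [-0.515  -0.0036  0.0093]
```

>>> arm_command --motion '[[[0,0,0,0,0,0.003,0],[0,0,0,0,0,0.006,0],[0,0,0,0,0,0.008,0],[0,0,0,0,0,0.008,0]]]'

```text
time: 6.95
tool_pos: [0.5108, 0.0156, 0.0661]
tool_rot: [-3.141, -0.0, 1.74]
contact_force: [0.1, -0.2, -1.8]
opening: 0.0595
```

```bash
python3 -c "
from go import *
a=jig(0,-.14); plan([(a[0],a[1],.066,99.65)])"
```

```text
now [0.5108 0.0156 0.0661] [-179.9897   -0.0077   99.6727] q [-0.1195  0.5075  1.7671  0.0001  0.8672 -0.2884] op 0.05950700002254715 F [ 0.1236 -0.183  -1.8385] t 6.95
(np.float64(0.5358680777756584), np.float64(-0.1369190179848982), 0.066, 99.65) -> [-0. -0.  0.] [-0.5153 -0.003   0.0003]
```

>>> arm_command --motion '[[[0,0,0,-0.02,0,0,0],[0,0,0,-0.05,0,0,0],[0,0,0,-0.085,0,0,0],[0,0,0,-0.12,-0.001,0,0],[0,0,0,-0.155,-0.001,0,0],[0,0,0,-0.19,-0.001,0,0],[0,0,0,-0.225,-0.001,0,0],[0,0,0,-0.26,-0.001,0,0]]]'

```text
time: 7.75
tool_pos: [0.5238, -0.0623, 0.0662]
tool_rot: [3.142, -0.0, 1.739]
contact_force: [-0.1, 1.6, -1.4]
opening: 0.0598
```

```bash
python3 -c "
from go import *
a=jig(0,-.14); plan([(a[0],a[1],.066,99.65)])
grab('side','s4');d=grab('top','t4')
a=cv2.resize(d['image'][150:260,240:420],None,fx=4,fy=4);cv2.imwrite('pics/t4c.png',a[:,:,::-1])"
```

```text
now [ 0.5238 -0.0623  0.0662] [179.9991  -0.006   99.659 ] q [-0.2638  0.5309  1.721   0.0001  0.8897 -0.4325] op 0.059846531153719226 F [-0.0977  1.6037 -1.4418] t 7.75
(np.float64(0.5358680777756584), np.float64(-0.1369190179848982), 0.066, 99.65) -> [ 0. -0.  0.] [-0.2519 -0.002   0.0006]
```

View pics/t4c.png

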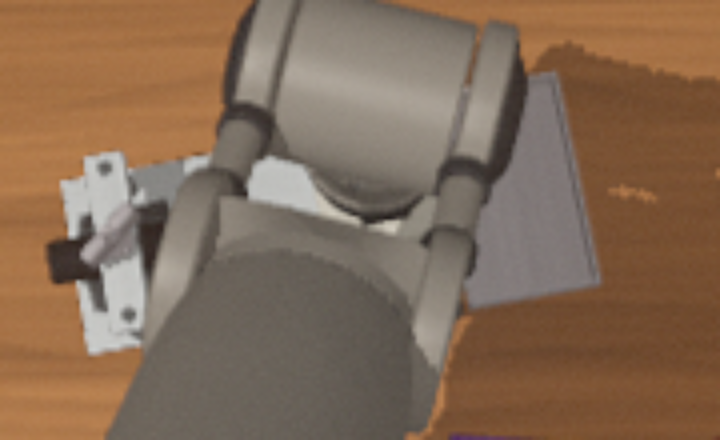

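>>> arm_command --motion '[[[0,0,0,-0.03,0,0,0],[0,0,0,-0.06,0,0,0],[0,0,0,-0.095,0,0,0],[0,0,0,-0.13,-0.001,0,0],[0,0,0,-0.165,-0.001,0,0],[0,0,0,-0.2,-0.001,0,0],[0,0,0,-0.23,-0.001,0,0],[0,0,0,-0.25,-0.001,0,0]]]'

```text
time: 8.65
tool_pos: [0.5361, -0.1364, 0.0662]
tool_rot: [3.141, 0.0, 1.739]
contact_force: [1.0, 0.8, -2.9]
opening: 0.06
```

```bash
python3 -c "
from go import *
plan([(.46,-.336,.12,90)])
grab('top','t5');d=grab('side','s5')
a=cv2.resize(d['image'][150:310,250:410],None,fx=3.6,fy=3.6);cv2.imwrite('pics/s5c.png',a[:,:,::-1])"
```

```text
now [ 0.5361 -0.1364  0.0662] [179.9874   0.0057  99.6347] q [-0.3876  0.5682  1.6473  0.      0.9259 -0.5558] op 0.05998722407585213 F [ 1.0117  0.7697 -2.9239] t 8.65
(0.46, -0.336, 0.12, 90) -> [0.    0.    0.107] [-0.6136 -0.3616 -0.1793]
```

View pics/s5c.png

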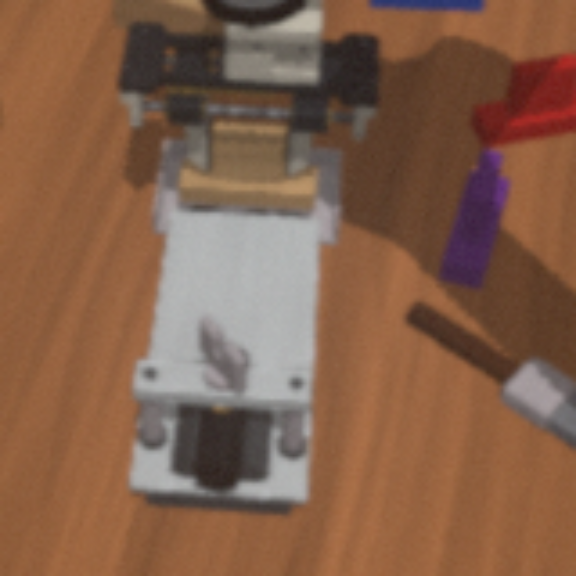

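>>> arm_command --motion '[[[0,0,0,0,0,-0.05,0],[0,0,0,0,0,-0.14,0],[0,0,0,-0.06,-0.04,-0.2,0],[0,0,0.02,-0.18,-0.1,-0.22,0],[0,0,0.05,-0.32,-0.18,-0.22,0],[0,0,0.08,-0.46,-0.27,-0.22,0],[0,0,0.1,-0.57,-0.34,-0.2,0],[0,0,0.107,-0.614,-0.362,-0.18,0]]]'

```text
time: 9.55
tool_pos: [0.4584, -0.3381, 0.1202]
tool_rot: [3.141, 0.001, 1.568]
contact_force: [0.1, 0.3, -0.6]
opening: 0.0594
```

```bash
python3 -c "
from go import *
plan([(.461,-.336,.0345,90)])
d=grab('top','t6');e=grab('side','s6')
a=cv2.resize(d['image'][150:260,240:460],None,fx=3.6,fy=3.6);cv2.imwrite('pics/t6c.png',a[:,:,::-1])
a=cv2.resize(e['image'][100:310,250:410],None,fx=2.8,fy=2.8);cv2.imwrite('pics/s6c.png',a[:,:,::-1])"
```

```text
now [ 0.4584 -0.3381  0.1202] [179.9887   0.0589  89.8163] q [-0.7698  0.5243  1.5468 -0.0007  1.0697 -0.7662] op 0.059434047161233 F [ 0.0917  0.324  -0.572 ] t 9.55
(0.461, -0.336, 0.0345, 90) -> [ 0.     0.001 -0.002] [0.0074 0.0088 0.2855]
```

View pics/t6c.png

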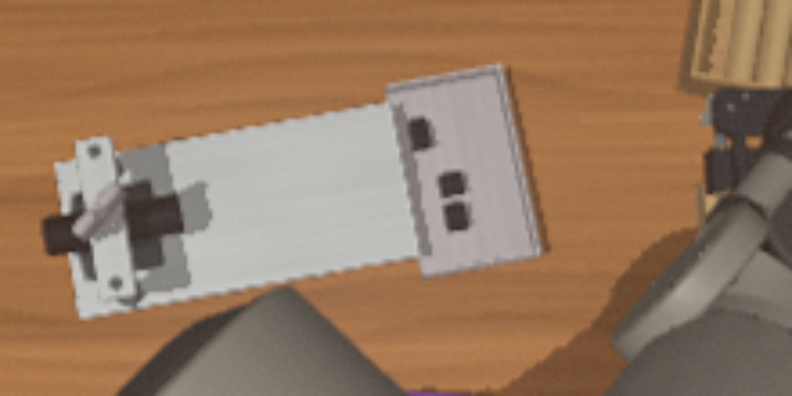

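View pics/s6c.png

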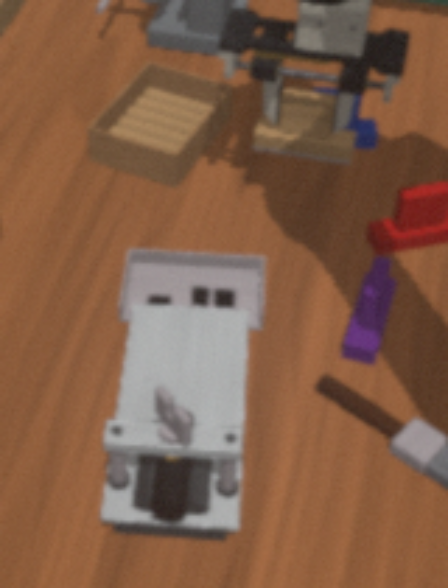

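>>> arm_command --motion '[[[0,0,0,0.007,0.008,0.04,0],[0,0,-0.002,0.007,0.008,0.1,0],[0,0,-0.002,0.007,0.008,0.17,0],[0,0,-0.002,0.007,0.008,0.22,0],[0,0,-0.002,0.007,0.008,0.25,0],[0,0,-0.002,0.007,0.008,0.265,0],[0,0,-0.002,0.007,0.008,0.273,0],[0,0,-0.002,0.007,0.008,0.275,0]]]'

```text
time: 10.45
tool_pos: [0.4627, -0.3329, 0.0379]
tool_rot: [3.141, 0.0, 1.575]
contact_force: [-0.3, 0.3, -1.5]
opening: 0.0602
```

>>> arm_command --motion '[[[0,0,0,0,0,0.002,0],[0,0,0,0,0,0.004,0],[0,0,0,0,0,0.006,0],[0,0,0,0,0,0.007,0]]]'

```text
time: 10.85
tool_pos: [0.4623, -0.3332, 0.0357]
tool_rot: [3.141, 0.0, 1.574]
contact_force: [-0.4, 0.1, -2.0]
opening: 0.0597
```

>>> arm_command --motion '[[[0,0,0,0,0,0.002,0],[0,0,0,0,0,0.003,0],[0,0,0,0,0,0.004,0],[0,0,0,0,0,0.004,0]]]'

```text
time: 11.25
tool_pos: [0.4622, -0.3331, 0.0348]
tool_rot: [3.141, 0.0, 1.575]
contact_force: [-1.7, 1.2, 4.3]
opening: 0.0597
```

>>> arm_command --motion '[[[0,0,0,0,0,0,0.5],[0,0,0,0,0,0,1],[0,0,0,0,0,0,1],[0,0,0,0,0,0,1],[0,0,0,0,0,0,1],[0,0,0,0,0,-0.04,1],[0,0,0,0,0,-0.12,1],[0,0,0,0,0,-0.22,1]]]'

```text
time: 12.05
tool_pos: [0.4618, -0.3326, 0.101]
tool_rot: [-3.14, -0.001, 1.575]
contact_force: [0.3, -0.5, -0.1]
opening: 0.0918
```

```bash
python3 -c "
from go import *
plan([(.47,-.08,.22,110),(.496,.1,.2,139.2)])
e=grab('side','s7')
a=cv2.resize(e['image'][100:260,270:430],None,fx=3.6,fy=3.6);cv2.imwrite('pics/s7c.png',a[:,:,::-1])"
```

```text
now [ 0.4618 -0.3326  0.101 ] [-179.9178   -0.0847   90.2186] q [-0.7589  0.5478  1.5661  0.0001  1.0298 -0.7628] op 0.0917993368919974 F [ 0.2553 -0.4551 -0.0997] t 12.05
(0.47, -0.08, 0.22, 110) -> [-0.001 -0.001 -0.22 ] [ 0.8425  0.0301 -0.3956]
(0.496, 0.1, 0.2, 139.2) -> [-0.    -0.001 -0.544] [ 1.4421  0.1192 -0.3281]
```

View pics/s7c.png

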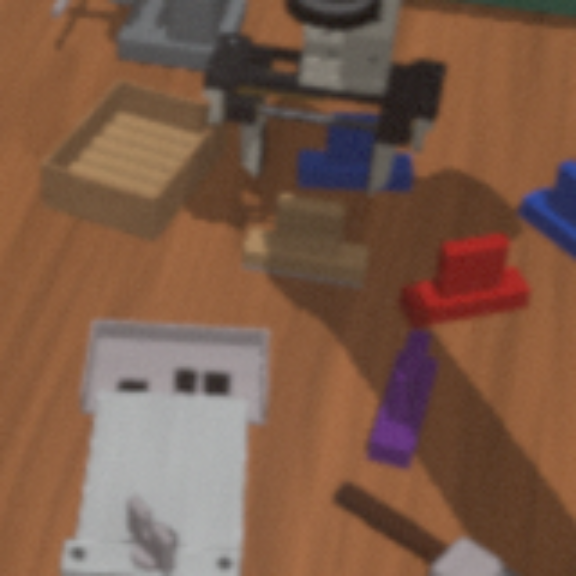

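Scraper is standing on its foot again in its old place; now to the wing.

>>> arm_command --motion '[[[0,0,0,0,0,-0.08,1],[0,0,0,0.06,0,-0.2,1],[0,0,-0.03,0.18,0.01,-0.3,1],[0,0,-0.08,0.33,0.015,-0.37,1],[0,0,-0.13,0.48,0.02,-0.4,1],[0,0,-0.18,0.63,0.025,-0.4,1],[0,0,-0.21,0.77,0.03,-0.4,1],[0,0,-0.22,0.84,0.03,-0.4,1]]]'

```text
time: 12.9
tool_pos: [0.47, -0.078, 0.2215]
tool_rot: [3.14, 0.0, 1.924]
contact_force: [-0.4, -0.1, -0.9]
opening: 0.092
```

```bash
python3 -c "
from go import *
print(jig(0,.1))
plan([(.4958,.1,.2,139.2)])"
```

```text
[0.4956 0.0997]
now [ 0.47   -0.078   0.2215] [179.9152   0.0091 110.2357] q [-0.3261  0.257   1.6609  0.0009  1.2225 -0.6796] op 0.09195476310893266 F [-0.3703 -0.1162 -0.8586] t 12.9
(0.4958, 0.1, 0.2, 139.2) -> [ 0.001  0.    -0.322] [0.5271 0.2859 0.0721]
```

>>> arm_command --motion '[[[0,0,-0.03,0.04,0.02,0,1],[0,0,-0.08,0.12,0.07,0.01,1],[0,0,-0.13,0.22,0.12,0.02,1],[0,0,-0.18,0.32,0.18,0.04,1],[0,0,-0.23,0.42,0.23,0.06,1],[0,0,-0.28,0.49,0.27,0.07,1],[0,0,-0.31,0.52,0.283,0.072,1],[0,0,-0.322,0.527,0.286,0.072,1]]]'

```text
time: 13.7
tool_pos: [0.497, 0.0972, 0.1989]
tool_rot: [-3.142, 0.0, 2.429]
contact_force: [-1.0, -0.2, -0.2]
opening: 0.0918
```

```bash
python3 -c "
from go import *
plan([(.4958,.1,.115,139.2)])
e=grab('side','s8')
a=cv2.resize(e['image'][150:310,230:390],None,fx=3.6,fy=3.6);cv2.imwrite('pics/s8c.png',a[:,:,::-1])"
```

```text
now [0.497  0.0972 0.1989] [-179.9992    0.0141  139.1594] q [ 0.0418  0.3329  1.6188 -0.0002  1.1898 -0.8162] op 0.0918109663263654 F [-1.0101 -0.2311 -0.1772] t 13.7
(0.4958, 0.1, 0.115, 139.2) -> [-0.  0. -0.] [0.0092 0.0046 0.2798]
```

View pics/s8c.png

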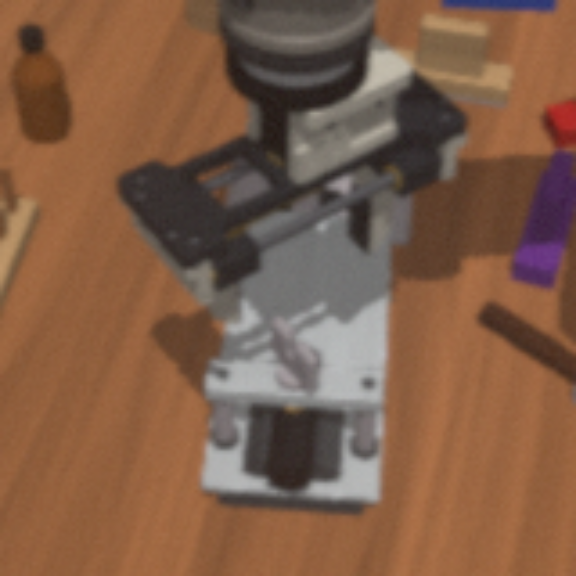

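>>> arm_command --motion '[[[0,0,0,0.008,0.004,0.03,1],[0,0,0,0.009,0.004,0.09,1],[0,0,0,0.009,0.004,0.16,1],[0,0,0,0.009,0.004,0.22,1],[0,0,0,0.009,0.004,0.26,1],[0,0,0,0.009,0.004,0.277,1],[0,0,0,0.009,0.004,0.277,1]]]'

```text
time: 14.45
tool_pos: [0.4954, 0.0991, 0.1153]
tool_rot: [-3.141, -0.001, 2.425]
contact_force: [-0.6, 1.2, -0.0]
opening: 0.0917
```

```bash
python3 -c "
from go import *
plan([(.4958,.0998,.1155,139.2)])"
```

```text
now [0.4954 0.0991 0.1153] [-179.9658   -0.0385  138.9479] q [ 0.0457  0.4283  1.7331  0.      0.9811 -0.8087] op 0.09172722509899808 F [-0.6386  1.2257 -0.0381] t 14.45
(0.4958, 0.0998, 0.1155, 139.2) -> [-0.    -0.    -0.003] [ 0.0003  0.0027 -0.0007]
```

>>> arm_command --motion '[[[0,0,0,0,0.002,0,0],[0,0,0,0,0.002,0,-0.4],[0,0,0,0,0.002,0,-0.6],[0,0,0,0,0.002,0,-1],[0,0,0,0,0.002,0,-1],[0,0,0,0,0.002,0,-1],[0,0,0,0,0.002,0,-1],[0,0,0,0,0.002,0,-1]]]' --grip_force 30

```text
time: 15.25
tool_pos: [0.4959, 0.1, 0.1157]
tool_rot: [3.142, -0.0, 2.426]
contact_force: [0.4, 0.3, 0.0]
opening: 0.0321
```

```bash
python3 -c "
from go import *
o=robot.observe(); print(o['torque'])
plan([(.4958,.1,.1155,139.2)])"
```

```text
[-0.0579 -0.033   0.0055]
now [0.4959 0.1    0.1157] [179.9989  -0.0061 138.9999] q [ 0.0474  0.4285  1.7314  0.0001  0.9817 -0.8079] op 0.03208776229026188 F [0.4466 0.2528 0.0172] t 15.25
(0.4958, 0.1, 0.1155, 139.2) -> [ 0.    -0.    -0.002] [ 0.0001 -0.0003  0.0006]
```

>>> arm_command --motion '[[[0,0,0,0,0,0,-1],[0,0,0,0,0,0,-1],[0,0,0,0,0,0,-1],[0,0,0,0,0,0,-1],[0,0,0,0,0,0,-1]]]'

```text
time: 15.75
tool_pos: [0.4962, 0.1004, 0.1157]
tool_rot: [3.141, 0.0, 2.426]
contact_force: [2.7, 3.5, -1.9]
opening: 0.01
```

```bash
python3 -c "
from go import *
o=robot.observe(); print(o['torque'])
plan([(.4958,.1,.1155,139.2)])"
```

```text
[ 0.4642 -0.3548 -0.0006]
now [0.4962 0.1004 0.1157] [179.9478   0.0061 138.9949] q [ 0.0477  0.4286  1.7311  0.0007  0.9812 -0.8078] op 0.009977854836995547 F [ 2.7097  3.4944 -1.8851] t 15.75
(0.4958, 0.1, 0.1155, 139.2) -> [ 0.001  0.    -0.002] [ 0.0002 -0.0018  0.0008]
```

>>> arm_command --motion '[[[0,0,0.03,0,0.001,0,-1],[0,0,0.09,0,0.001,0,-1],[0,0,0.17,0,0.001,0,-1],[0,0,0.25,0,0.001,0,-1],[0,0,0.33,0,0.001,0,-1],[0,0,0.41,0,0.001,0,-1],[0,0,0.47,0,0.001,0,-1],[0,0,0.5,0,0.001,0,-1]]]'

```text
time: 16.55
tool_pos: [0.4966, 0.1005, 0.1157]
tool_rot: [3.14, -0.0, 1.637]
contact_force: [2.9, 2.6, -1.8]
opening: 0.0093
```

```bash
cat > st.py <<'E'
from go import *
o=robot.observe(); print('torque',o['torque']); plan([(.4958,.1,.1155,9.65),(.4958,.1,.1155,99.65)])
E
python3 st.py
```

```text
torque [ 0.3652 -0.3709  0.0795]
now [0.4966 0.1005 0.1157] [179.9306  -0.0251  93.8159] q [ 0.0481  0.4291  1.7302  0.0006  0.9811 -0.0188] op 0.009282695455774063 F [ 2.8569  2.5799 -1.775 ] t 16.55
(0.4958, 0.1, 0.1155, 9.65) -> [ 0.    -0.001  0.935] [-0.0016 -0.0029  0.0008]
(0.4958, 0.1, 0.1155, 99.65) -> [ 0.001 -0.    -0.065] [-0.0016 -0.0029  0.0008]
```

>>> arm_command --motion '[[[0,0,0.03,0,0.001,0,-1],[0,0,0.1,0,0.001,0,-1],[0,0,0.19,0,0.001,0,-1],[0,0,0.28,0,0.001,0,-1],[0,0,0.37,0,0.001,0,-1],[0,0,0.46,0,0.001,0,-1],[0,0,0.55,0,0.001,0,-1],[0,0,0.61,0,0.001,0,-1]]]'

```text
time: 17.35
tool_pos: [0.4971, 0.1003, 0.1158]
tool_rot: [3.141, -0.001, 0.677]
contact_force: [2.8, 2.3, -2.0]
opening: 0.01
```

```bash
python3 st.py
```

```text
torque [ 0.192  -0.3882  0.0938]
now [0.4971 0.1003 0.1158] [179.9497  -0.0765  38.8051] q [0.0478 0.4296 1.7293 0.0001 0.9811 0.9413] op 0.009989374667933794 F [ 2.8013  2.3401 -1.9763] t 17.35
(0.4958, 0.1, 0.1155, 9.65) -> [ 0.    -0.001  0.324] [-0.0041 -0.002   0.0008]
(0.4958, 0.1, 0.1155, 99.65) -> [ 0.001 -0.    -0.676] [-0.0041 -0.002   0.0008]
```

>>> arm_command --motion '[[[0,0,0.03,0,0,0,-1],[0,0,0.08,0,0,0,-1],[0,0,0.14,0,0,0,-1],[0,0,0.19,0,0,0,-1],[0,0,0.23,0,0,0,-1],[0,0,0.26,0,0,0,-1],[0,0,0.27,0,0,0,-1],[0,0,0.27,0,0,0,-1]]]'

```text
time: 18.15
tool_pos: [0.4972, 0.1001, 0.1158]
tool_rot: [3.141, -0.002, 0.259]
contact_force: [5.4, 0.2, -5.4]
opening: 0.0101
```

```bash
python3 st.py; python3 -c "
from go import *
e=grab('side','s9')
a=cv2.resize(e['image'][150:310,230:390],None,fx=3.6,fy=3.6);cv2.imwrite('pics/s9c.png',a[:,:,::-1])"
```

```text
torque [ 0.0109 -0.7111 -0.0811]
now [0.4972 0.1001 0.1158] [179.9674  -0.0943  14.828 ] q [ 0.0476  0.4296  1.7292 -0.0003  0.981   1.3598] op 0.010138625555947706 F [ 5.4492  0.1964 -5.3859] t 18.15
(0.4958, 0.1, 0.1155, 9.65) -> [ 0.    -0.001  0.058] [-0.0047 -0.0009  0.0009]
(0.4958, 0.1, 0.1155, 99.65) -> [ 0.001 -0.001 -0.942] [-0.0047 -0.0009  0.0009]
```

View pics/s9c.png

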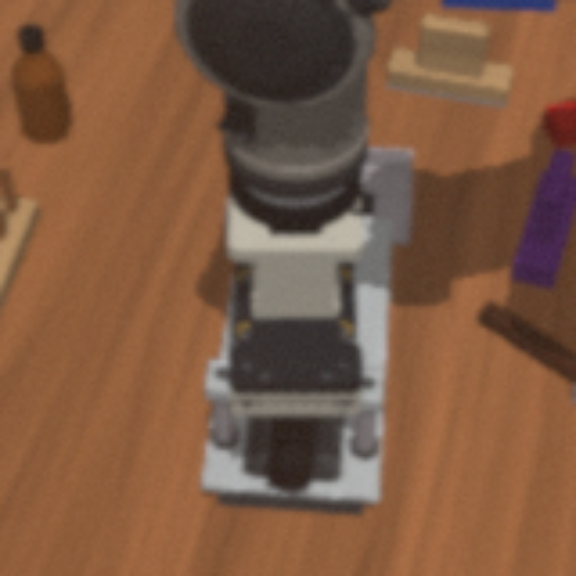

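>>> arm_command --motion '[[[0,0,0.015,-0.001,0,0,-1],[0,0,0.03,-0.002,0,0,-1],[0,0,0.04,-0.002,0,0,-1],[0,0,0.04,-0.002,0,0,-1]]]'

```text
time: 18.6
tool_pos: [0.4972, 0.1001, 0.1157]
tool_rot: [3.141, -0.003, 0.196]
contact_force: [7.2, 1.5, -6.8]
opening: 0.0098
```

```bash
python3 st.py
```

```text
torque [ 0.1484 -1.0491  0.0301]
now [0.4972 0.1001 0.1157] [179.9756  -0.1606  11.2313] q [ 0.0474  0.4289  1.7304 -0.      0.9794  1.4222] op 0.009784590257457362 F [ 7.1974  1.5202 -6.8113] t 18.6
(0.4958, 0.1, 0.1155, 9.65) -> [ 0.    -0.002  0.018] [-0.0045 -0.0007  0.0008]
(0.4958, 0.1, 0.1155, 99.65) -> [ 0.002 -0.001 -0.982] [-0.0045 -0.0007  0.0008]
```

>>> arm_command --motion '[[[0,0,0.01,0.002,0,0,-1],[0,0,0.02,0.003,0,0.001,-1],[0,0,0.03,0.004,0,0.001,-1],[0,0,0.03,0.004,0,0.001,-1]]]'

```text
time: 19.0
tool_pos: [0.4973, 0.1001, 0.1157]
tool_rot: [3.141, -0.001, 0.149]
contact_force: [2.9, -1.9, 0.8]
opening: 0.0097
```

```bash
python3 st.py
```

```text
torque [-0.3471 -0.4192  0.4208]
now [0.4973 0.1001 0.1157] [179.9643  -0.0373   8.532 ] q [ 0.0478  0.4302  1.7283 -0.0007  0.9823  1.4701] op 0.009734485311815413 F [ 2.9448 -1.8981  0.8036] t 19.0
(0.4958, 0.1, 0.1155, 9.65) -> [ 0.    -0.    -0.012] [-0.0048 -0.0004  0.0007]
(0.4958, 0.1, 0.1155, 99.65) -> [ 0.001 -0.    -1.012] [-0.0048 -0.0004  0.0007]
```

>>> arm_command --motion '[[[0,0,0.01,0,0,0,-1],[0,0,0.02,0,0,0,-1],[0,0,0.02,0,0,0,-1]]]'

```text
time: 19.3
tool_pos: [0.4973, 0.1001, 0.1157]
tool_rot: [3.141, -0.001, 0.117]
contact_force: [3.4, -2.4, 3.1]
opening: 0.01
```

```bash
python3 st.py
```

```text
torque [-0.5561 -0.4384  0.6473]
now [0.4973 0.1001 0.1157] [179.9709  -0.041    6.6927] q [ 0.0478  0.4302  1.7283 -0.0006  0.9823  1.502 ] op 0.010035725183628216 F [ 3.4065 -2.4186  3.1465] t 19.3
(0.4958, 0.1, 0.1155, 9.65) -> [ 0.    -0.    -0.033] [-0.0049 -0.0002  0.0007]
(0.4958, 0.1, 0.1155, 99.65) -> [ 0.001 -0.    -1.033] [-0.0049 -0.0002  0.0007]
```

>>> arm_command --motion '[[[0,0,-0.03,0,0,0,-1],[0,0,-0.1,0,0,0,-1],[0,0,-0.19,0,0,0,-1],[0,0,-0.28,0,0,0,-1],[0,0,-0.37,0,0,0,-1],[0,0,-0.46,0,0,0,-1],[0,0,-0.53,0,0,0,-1],[0,0,-0.56,0,0,0,-1]]]'

```text
time: 20.1
tool_pos: [0.497, 0.1005, 0.1157]
tool_rot: [-3.141, -0.001, 0.999]
contact_force: [2.7, -1.0, 3.4]
opening: 0.0101
```

```bash
python3 st.py
```

```text
torque [-0.4163 -0.2825 -0.0934]
now [0.497  0.1005 0.1157] [-179.9872   -0.0392   57.2393] q [0.0479 0.4302 1.7285 0.0008 0.9827 0.6192] op 0.010129594624443695 F [ 2.7421 -0.98    3.3688] t 20.1
(0.4958, 0.1, 0.1155, 9.65) -> [-0.    -0.     0.529] [-0.0036 -0.0025  0.0006]
(0.4958, 0.1, 0.1155, 99.65) -> [ 0.    -0.    -0.471] [-0.0036 -0.0025  0.0006]
```

>>> arm_command --motion '[[[0,0,-0.03,0,0,0,-1],[0,0,-0.1,0,0,0,-1],[0,0,-0.19,0,0,0,-1],[0,0,-0.28,0,0,0,-1],[0,0,-0.37,0,0,0,-1],[0,0,-0.44,0,0,0,-1],[0,0,-0.47,0,0,0,-1],[0,0,-0.475,0,0,0,-1]]]'

```text
time: 20.9
tool_pos: [0.4966, 0.1006, 0.1157]
tool_rot: [-3.141, -0.001, 1.743]
contact_force: [0.4, -0.1, 5.6]
opening: 0.0099
```

>>> arm_command --motion '[[[0,0,0,0,0,0,-1],[0,0,0,0,0,0,-1]]]'

```text
time: 21.1
tool_pos: [0.4966, 0.1006, 0.1157]
tool_rot: [-3.141, -0.001, 1.741]
contact_force: [0.3, -0.6, 4.9]
opening: 0.0097
```

```bash
python3 st.py; python3 -c "
from go import *
e=grab('side','s10');d=grab('top','t10')
a=cv2.resize(e['image'][220:300,270:350],None,fx=7,fy=7,interpolation=cv2.INTER_CUBIC);cv2.imwrite('pics/s10c.png',a[:,:,::-1])"
```

```text
torque [-0.2575 -0.14    0.0041]
now [0.4966 0.1006 0.1157] [-179.9696   -0.0449   99.7629] q [ 0.048   0.43    1.7288  0.0009  0.9834 -0.1228] op 0.009744553937345373 F [ 0.3343 -0.5985  4.8907] t 21.1
(0.4958, 0.1, 0.1155, 9.65) -> [-0.001 -0.     1.001] [-0.0015 -0.003   0.0006]
(0.4958, 0.1, 0.1155, 99.65) -> [-0.    -0.     0.001] [-0.0015 -0.003   0.0006]
```

View pics/s10c.png

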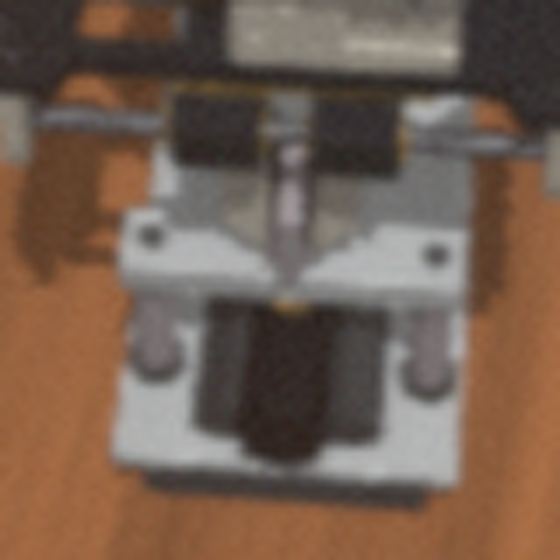

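View pics/t10.png

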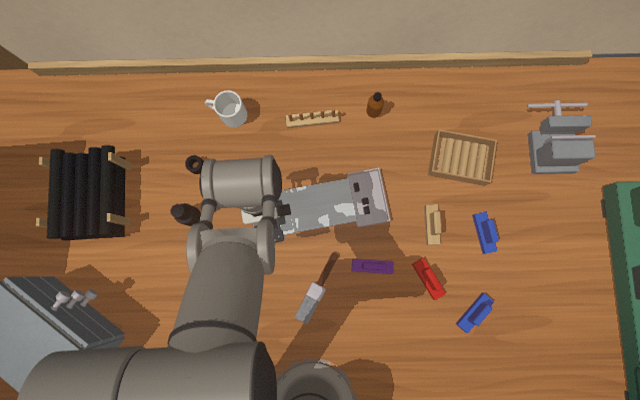

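View pics/s10.png

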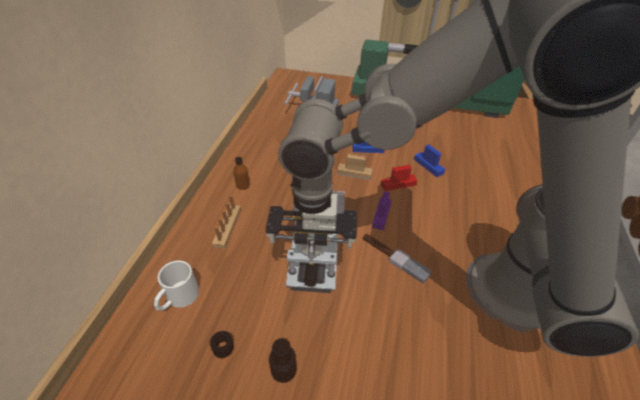

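```bash
python3 -c "
from go import *
for n in ('s10','s0'):
    d=pickle.load(open('pics/'+('side0' if n=='s0' else n)+'.pkl','rb'));W=cloud(d);z=W[...,2];x=W[...,0];y=W[...,1]
    J=(W[...,:2]-JO)@np.array([[np.cos(JA),-np.sin(JA)],[np.sin(JA),np.cos(JA)]])
    m=(z>.113)&(z<.15)&(abs(J[...,0])<.03)&(J[...,1]>.109)&(J[...,1]<.135)
    P=J[m];print(n,m.sum(),P.mean(0),P.min(0),P.max(0))
d=pickle.load(open('pics/t10.pkl','rb'));d0=pickle.load(open('pics/top0.pkl','rb'))
df=np.abs(d['image'].astype(int)-d0['image']).max(2)>60
print(W.shape,[df[a:b,c:e].sum() for a,b,c,e in((90,130,200,250),(105,130,280,345),(90,120,362,388),(128,188,428,500),(150,175,184,206),(200,226,168,198),(200,250,422,446),(208,255,470,500))])"
```

```text
s10 170 [0.0014 0.1143] [-0.0197  0.1091] [0.0237 0.1247]
s0 69 [-0.007   0.1154] [-0.0134  0.1093] [0.0056 0.1208]
(400, 640, 3) [np.int64(0), np.int64(0), np.int64(0), np.int64(0), np.int64(48), np.int64(2), np.int64(47), np.int64(0)]
```

```bash
python3 -c "
from h import *
print(robot.hand_in()); o=robot.observe(); print(o['time'],o['opening'],o['tool_rot'])"
```

```text
the job is handed in; nothing more can be done
None
the job is handed in; nothing more can be done
```

The job is done and handed in at about 21 s of the 72 s allowed. `hand_in()` gave no verdict.

- **Sweep:** I gripped the scraper and pushed the three offcuts off the plate with its foot. The pictures afterwards show all three in the catch tray and the plate clear.
- **Scraper:** It stands on its foot again within a few millimetres of where it started, well clear of the jig.
- **Thumbscrew:** I gripped the wing (10 mm opening, 30 N) and turned it clockwise. The torque rose from about 0.08 to 0.65 N m at the expected angle, which I took as the seat. I then backed it off a quarter turn to a tool yaw of 99.8°, against a target of 99.65°, and kept hold of the wing.
- **Final checks:** The last picture shows the wing along the jig's y, between the fingers. The mug, peg strip, oil bottle, stock box and turned blank show no change from the first picture.

Three readings were less clean:
- **Angle at the seat:** The tool went about 3° past the estimated seat angle under load because the grip gave slightly. The final wing angle is therefore good to about 1–2°.
- **Wing angle by depth camera:** This check gave little, because the fingers were mixed into the points. I relied on the picture and the tool's yaw instead.
- **Collar:** A few pixels near it changed. I put this down to the arm and its shadow, since the collar is in the same place in the picture.

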